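# Jack a packing block up to a welded bar

### The arm

A 7-joint arm with a two-finger parallel gripper is mounted at the origin on a cart in front of the work surface, level with it; the furniture and walls round the work are solid. World frame = base frame: x ahead of the robot, y to its left, z up, the work surface at z = 0. Lengths are in m, angles in rad, forces in N, time in s.
With the tool pointing down it reaches from about 0.425 to 0.875 m from the base axis. Payload 8.4 kg.
Tool frame: the origin (TCP) lies midway between the tips of the shut fingers; the grasp point (between the pads) lies 19 mm behind it; z points along the fingers, y is the line along which they close (so a half turn about z gives the same grasp; the last joint's range is limited). The gripper opens to 85 mm and grips with 20 to 120 N. Pads are 22 mm wide; open, the fingers measure 114 mm over their backs; the gripper's body (76 mm by 85 mm) begins 54 mm behind the grasp point. The pads swing forward as they close: fully open they stand 13 mm farther back than shut.
Start: joints at [-1.423, 0.333, 0.04, 1.465, -0.013, 1.343, -0.059], TCP at [0.159, 0.63, 0.21] pointing down, gripper open.
Joint ranges: [-2.58, 2.58], [-0.38, 2.09], [-1.3, 1.39], [0.25, 2.4], [-1.5, 4.64], [0.08, 2.09], [-2.65, 2.65]. Speed limits (rad/s): [2.22, 2.22, 2.79, 2.79, 3.14, 3.14, 3.14].

### API

Orientations are given as a rotation vector (axis times angle).
In Python, from cell import telemetry, vision, hand_in gives the robot as it stands.
- The arm moves only by the shell command python3 -m pendant 'ROWS' [FORCE]. ROWS is JSON, a list of rows, each an object of numbers: "dx", "dy", "dz": the shift along the tool's x, y, z in units of 15 cm (1.0 is 15 cm); "rx", "ry", "rz": the turn, a rotation vector about the tool's x, y, z in units of 360 degrees (1.0 is 360 degrees); "jaw": the gripper's target within -1 to 1 (shut at 1, half-way at 0, fully open at -1). A call has 1 to 10 rows; each row is the pose to reach, as a shift and turn from the pose commanded when the call began, along the tool's axes at that moment, turning the shorter way round; what a row does not reach only later rows make up. A row lasts 1/12 s, in which the tool goes at most 41.7 mm and 7.16 degrees, less where a joint would pass 70% of its speed; a pose out of reach is approached as far as the arm can. A call with a number of a shift or a turn outside -1 to 1 is refused whole. A call with a gripper value outside its range is refused whole. The fingers move at their own pace and stop on an object; FORCE is the grip in N (left out, the last holds). Time passes only in rows, so rows that repeat a pose let the fingers close. It gives the time, the measured TCP pose, the force, the opening and the grip force at its end, in the units of the state.
- telemetry.observe(): the state, without advancing time (a new reading comes with each control period).
- vision.get_image(name): name is "side" or "top" or "wrist"; returns a dict with "color" (384x512x3 uint8, red, green, blue), "fx", "fy", "cx", "cy" (pixels), "rvec" (rotation vector, rad) and "tvec" (3), from world to camera coordinates, as OpenCV has them. Camera axes: x right, y down, z forward; pixel columns grow to the right and rows downward; lengths in m; the calibration is good to about 2 mm. A picture is of the moment at which its call begins. There is no depth.
- hand_in(): hands the job in; it is judged then, once.
The state is a dict: "time_s": time; "q": joint angles; "dq": joint speeds; "effort": joint torques, N m; "tool_pos": TCP position; "eef_rot": TCP orientation; "contact_force": force on the tool from outside, world axes, zero at the start; "torque": the same for the moment, N m; "grip_width": finger opening in m; "finger_force": force on a finger pad.
Only numpy, scipy, OpenCV 4.12 (cv2) and the standard library are available. Lean on these libraries where they do the work, as an engineer would, in place of code of your own. Each camera call takes 0.05 s, during which the arm holds its last target. There are 200 camera calls.

### The job

Lay the rusty steel block, the same way up as it lies now, flat on the screw jack's platform, lengthways, so that one end lies under the bolt head on the overhanging bar, and let go of it. Then turn the jack's knob clockwise to raise the block until it just touches the bolt head: it must bear on it without lifting the bar more than 4 mm off its stop. Leave the cup standing where it is.

Things in the scene. Friction and masses are not known exactly. Their poses are not given: they have to be found in the camera images.
- jack: Grey screw jack bolted to the work surface; it never moves during the work. Its origin is on the work surface under the centre of its platform; z up; -x points to the side with the knob, to the robot's right and a little towards the robot (the jack's x axis points 1.15 to 1.45 rad to the left of straight ahead). Its foot reaches from x -95 to +55 mm, y +-48 mm; housing 84 x 84 mm, up to z 65 mm.
- jack_platform: Bare steel platform of the jack, 120 mm along x, 100 mm along y, 10 mm thick; its origin is the centre of its top face, axes as the jack's. It is 85 mm over the work surface with the knob joint at 0 and rises straight up 6 mm per radian of knob.
- knob_grip (a point): Centre of the jack's round black knob (36 mm across, 30 mm long, fluted all round, so that it can be gripped at any angle), at x -120, y 0, z 65 mm in the jack's frame. Site z is the knob's axis and points out of the knob, up and to the jack's -x side (the robot's right), 31.5 degrees (0.55 rad) from vertical. Below the knob is a 14 mm shaft, then, from 28 mm below the knob's centre, a 26 mm boss.
- jack_knob (a joint): Turn of the knob in rad; it grows clockwise as seen by someone facing the knob and looking down its axis, 6 mm of rise per rad; it starts between 0 and 1.2, ends at 8.2, needs about 0.15 to 0.25 N m and stays where it is left.
- bolt_head: Dark bolt head (22 mm across, 10 mm high) that sticks out below the bar near its free end. Its origin is the centre of its flat underside, x along the bar away from its free end, z up. It lies about 38 mm to the jack's +x side of the platform's centre, 61 to 67 mm over the platform's lowest height. A push of about 2.3 N from below lifts it with the bar.
- bar_end (a point): Middle of the free end of the bar: a level 30 x 30 mm square steel tube that runs from here (18 mm past the bolt head towards the knob's side, underside level with the bolt head's top) 165 mm back (+x) to a hinge pin in a fixed dark steel stand on the jack's +x side. The bar (0.5 kg) rests on a stop by its own weight, swings up when pushed from below and falls back.
- block: Rusty brown rectangular steel block, 40 mm along its x, 150 mm along its y, 40 mm high, 0.4 to 0.65 kg, loose on the work surface either in front of the jack on the left, or behind it on the right, its length roughly along the jack's x axis. Its origin is the centre of its underside.
- cup: White enamel cup with an ear, 69 mm across, 91 mm high, loose, at the other of the block's two places. Origin at its underside. Not to be moved.

How it is judged:
By the outcome, as a careful person would: the job done as asked, in the order asked, and still so for the second after the job is handed in, with the robot touching nothing.
It also fails if it takes over 72 s, if anything falls off the work surface, if the arm or the gripper's body presses on something with over 40 N, if the wrist force passes 120 N, or if a joint passes its speed limit or range.

## Working session

There is one attempt and no reset: what is moved stays moved. The work goes in short steps, Python scripts to look and compute and a shell command to move; the robot and the scene stay as the last step left them, time stands still between calls to the robot, and variables do not carry over. Pictures are saved under pics/ and viewed, at most 10 in all, crops included, and the job is handed in when it is done.

```bash
mkdir -p pics; ls; python3 - <<'E'
from cell import telemetry, vision
import cv2, numpy as np
o=telemetry.observe(); print({k:np.round(v,3).tolist() for k,v in o.items()})
for n in ("side","top"):
    im=vision.get_image(n); cv2.imwrite(f"pics/{n}0.png",cv2.resize(im["color"][:,:,::-1],(800,600),interpolation=cv2.INTER_CUBIC))
    print(n,im["fx"],im["fy"],im["cx"],im["cy"],im["rvec"],im["tvec"])
E
```

```text
pics
{'time_s': 0.0, 'q': [-1.423, 0.334, 0.04, 1.466, -0.013, 1.343, -0.058], 'dq': [-0.0, -0.0, 0.001, 0.001, 0.001, 0.001, -0.0], 'effort': [-0.0, -65.857, 1.365, -40.556, 0.017, 0.013, -0.0], 'tool_pos': [0.159, 0.63, 0.209], 'eef_rot': [-0.387, -3.118, 0.003], 'contact_force': [-0.913, 0.161, 0.135], 'torque': [0.001, -0.053, -0.015], 'finger_force': 0.0, 'grip_width': 0.086}
side 429.67505143766584 429.67505143766584 252.00500538940466 199.26957925448653 [ 0.1262883   2.63616365 -1.66461035] [0.5644545  0.08220239 1.01450651]
top 362.9458191073847 362.9458191073847 260.49891953950004 191.73857487550114 [ 2.11968588 -2.134548    0.18652865] [-2.88431748e-04  5.79669315e-01  8.98420932e-01]
```

View pics/side0.png

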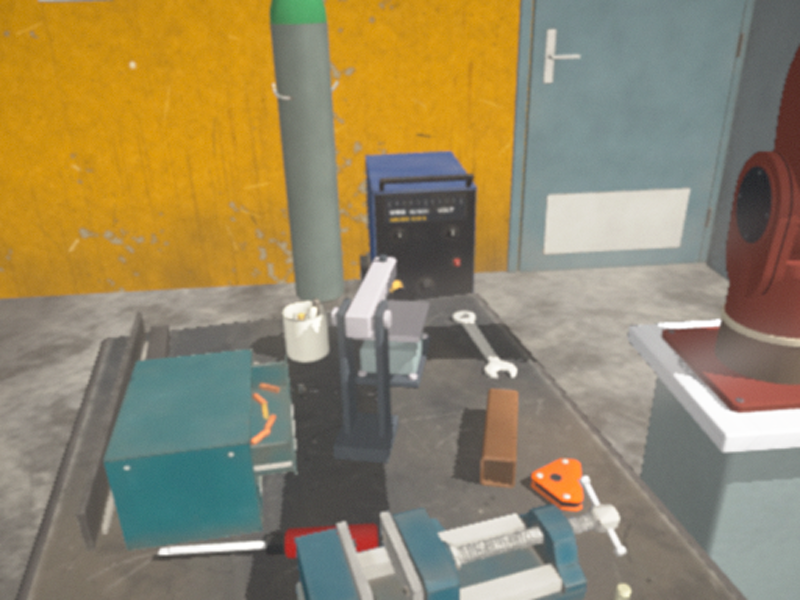

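View pics/top0.png

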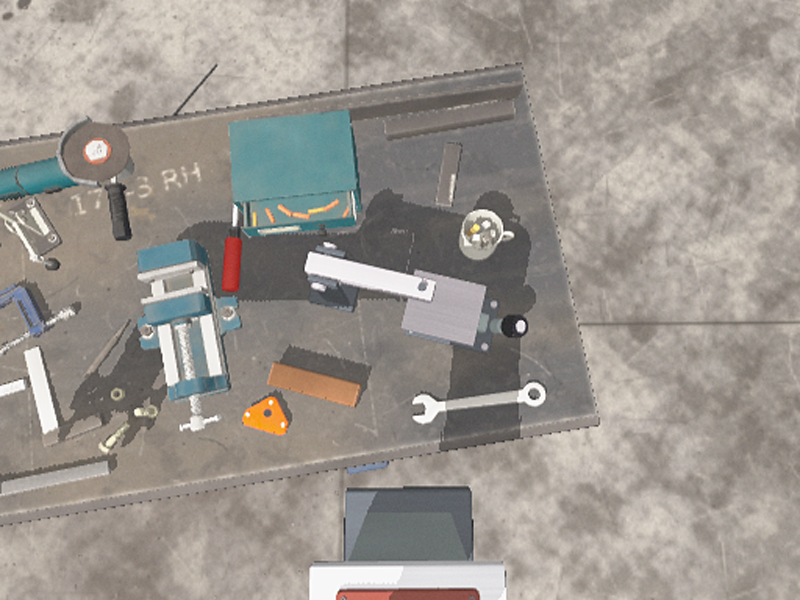

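The side view shows the block in front on the left (about 500,435) and the cup behind on the right. In the top view the block is at (317,383), the platform at (446,308), the knob at (516,326) and the bar from (310,262) to (432,288). I'll enlarge these to pick corners.

```bash
python3 - <<'E'
from cell import vision
import cv2, numpy as np
t=vision.get_image("top")["color"][:,:,::-1]; s=vision.get_image("side")["color"][:,:,::-1]
# top crop cols165-345 rows 145-265 x4.444 -> 800x533 ; side crop cols 205-345 rows 155-315
a=cv2.resize(t[148:268,167:347],None,fx=4.4,fy=4.4,interpolation=cv2.INTER_CUBIC)
b=cv2.resize(s[158:312,205:345],None,fx=3.8,fy=3.8,interpolation=cv2.INTER_CUBIC)
cv2.imwrite("pics/a1.png",a);cv2.imwrite("pics/b1.png",b);print(a.shape,b.shape)
E
```

```text
(528, 792, 3) (585, 532, 3)
```

View pics/a1.png

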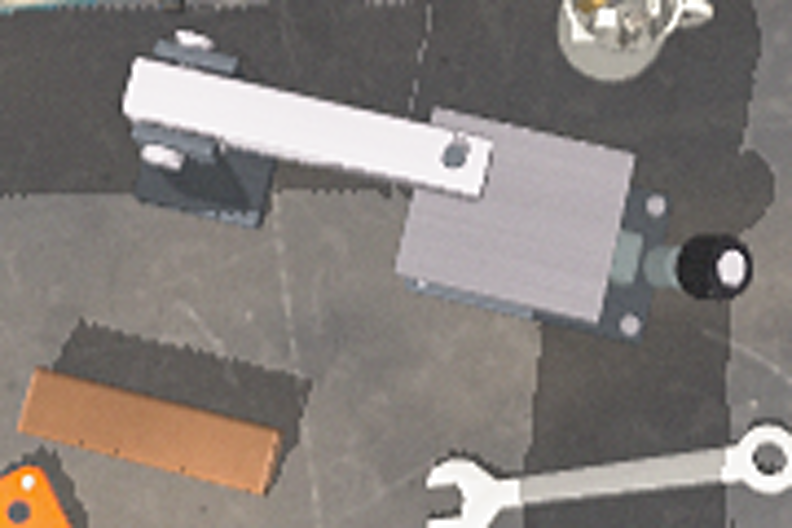

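View pics/b1.png

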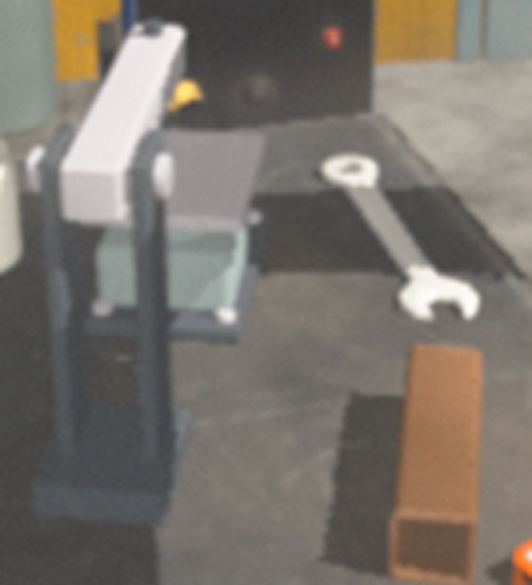

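```bash
cat > h.py <<'E'
from cell import telemetry, vision
import cv2, numpy as np
from scipy.spatial.transform import Rotation as R
from scipy.optimize import least_squares
def proj(im,P):
    K=np.array([[im["fx"],0,im["cx"]],[0,im["fy"],im["cy"]],[0,0,1.]])
    return cv2.projectPoints(np.array(P,float).reshape(-1,3),np.array(im["rvec"],float),np.array(im["tvec"],float),K,None)[0].reshape(-1,2)
def place(p,L):
    x,y,z,a=p; L=np.array(L,float); c,s=np.cos(a),np.sin(a)
    return np.c_[x+c*L[:,0]-s*L[:,1],y+s*L[:,0]+c*L[:,1],z+L[:,2]]
E
python3 - <<'E'
from h import *
T=vision.get_image("top");S=vision.get_image("side")
A=lambda p:(np.array(p,float)+.5)/4.4-.5+[167,148]
B=lambda p:(np.array(p,float)+.5)/3.8-.5+[205,158]
def fit(name,items,p0,free):
    def full(v):
        p=np.array(p0,float);p[free]=v;return p
    f=lambda v:np.concatenate([(proj(im,place(full(v),L))-px).ravel() for im,L,px in items])
    r=least_squares(f,np.array(p0,float)[free],loss='soft_l1');print(name,np.round(full(r.x),4),np.round(f(r.x),1).tolist());return full(r.x)
j=fit("platform",[(T,[[.06,-.05,0],[-.06,-.05,0],[-.06,.05,0],[.06,.05,0]],A([(433,107),(635,156),(601,323),(397,272)]))
 ],[.6,-.1,.09,1.3],[0,1,2,3])
h=.02;l=.075
# block: along local x here (length)
b=fit("block",[(T,[[l,-h,.04],[-l,-h,.04],[-l,h,.04],[l,h,.04]],A([(37,368),(279,432),(265,494),(18,432)])),
 (S,[[-l,-h,.04],[-l,h,.04],[l,-h,.04],[l,h,.04],[l,-h,0],[l,h,0]],B([(412,346),(482,350),(392,515),(472,519),(392,574),(470,580)]))],[.5,.1,0,1.3],[0,1,3])
r=fit("bar end (top z)",[(T,[[0,-.015,0],[0,.015,0]],A([(493,141),(483,193)])),(S,[[0,-.015,0]],B([(140,26)])),(S,[[0,.015,0]],B([(187,28)]))],[.6,-.05,.189,1.3],[0,1,2,3])
c=np.array([*j[:2],0,j[3]]);k=place(c,[[-.12-.015*np.sin(.55),0,.065+.015*np.cos(.55)]])
print("knob top px (crop a)",(proj(T,k)-[167,148])*4.4)
u=[np.cos(j[3]),np.sin(j[3])];v=[-u[1],u[0]];d=r[:2]-j[:2];print("bar end in jack",d@u,d@v)
E
```

```text
platform [ 0.5632 -0.064   0.0771  1.3304] [0.5, 0.3, 0.3, -0.3, -0.3, -0.3, -0.4, 0.3]
block [0.4432 0.1508 0.     1.305 ] [0.4, -1.3, 0.9, -0.9, -0.2, 0.2, 0.1, -0.8, -0.2, -0.6, 0.7, -0.2, 0.1, -1.0, 1.6, 0.1, -0.6, 1.1, 1.0, 1.8]
bar end (top z) [ 0.5682 -0.0428  0.1902  1.3534] [0.2, -0.4, -0.2, 0.7, -0.8, 0.1, 0.4, -0.1]
knob top px (crop a) [[732.32398278 262.57318904]]
bar end in jack 0.021729446032036994 0.00022197602770434796
```

```bash
cat >> h.py <<'E'
def down(yaw_y):  # tool pointing down, tool y along world heading yaw_y
    y=np.array([np.cos(yaw_y),np.sin(yaw_y),0]);z=np.array([0,0,-1.]);return np.c_[np.cross(y,z),y,z]
def row(pos,Rt,base=None):
    o=telemetry.observe();p0,R0=(np.array(o["tool_pos"]),R.from_rotvec(o["eef_rot"])) if base is None else base
    d=R0.inv().apply(np.array(pos)-p0)/.15;w=(R0.inv()*R.from_matrix(Rt)).as_rotvec()/(2*np.pi)
    print("d",np.round(d,4),"r",np.round(w,4),"mm",round(np.linalg.norm(d)*150),"deg",round(np.linalg.norm(w)*360,1))
E
python3 - <<'E'
from h import *
S=vision.get_image("side")
B=lambda p:(np.array(p,float)+.5)/3.8-.5+[205,158]
print(B([(264,135),(245,224)]))
for z in (.085,.0885,.092): print(z,proj(S,place([.5632,-.064,z,1.333],[[-.06,.05,0],[.06,.05,0]])))
o=telemetry.observe();print(R.from_rotvec(o["eef_rot"]).as_matrix().round(3))
for y in (1.305+np.pi/2,1.305-np.pi/2): row([.4358,.1238,.15],down(y))
W=vision.get_image("wrist");Rw=R.from_rotvec(W["rvec"]);print("wristcam",-Rw.inv().apply(W["tvec"]),Rw.as_matrix()[2])
E
```

```text
[[274.10526316 193.15789474]
 [269.10526316 216.57894737]]
0.085 [[274.4896306  193.84768735]
 [268.41844772 216.76109433]]
0.0885 [[274.48581724 192.54193519]
 [268.40445102 215.34363678]]
0.092 [[274.48199287 191.23241207]
 [268.3904093  213.92161934]]
[[-0.97   0.244 -0.   ]
 [ 0.244  0.97  -0.   ]
 [-0.    -0.    -1.   ]]
d [-2.6155 -2.8222  0.402 ] r [-1.00e-04 -0.00e+00 -2.47e-01] mm 580 deg 88.9
d [-2.6155 -2.8222  0.402 ] r [-0.00e+00  1.00e-04  2.53e-01] mm 580 deg 91.1
wristcam [0.0801462  0.64853093 0.37363855] [ 0.30974376 -0.07785142 -0.94762754]
```

```bash
python3 -m pendant '[{"dx":-0.872,"dy":-0.941,"jaw":-1},{"dx":-0.872,"dy":-0.941,"jaw":-1},{"dx":-0.872,"dy":-0.941,"jaw":-1},{"dx":-0.872,"dy":-0.941,"jaw":-1},{"dx":-0.872,"dy":-0.941,"jaw":-1},{"dx":-0.872,"dy":-0.941,"jaw":-1}]' 100
python3 -m pendant '[{"dx":-0.872,"dy":-0.941,"jaw":-1},{"dx":-0.872,"dy":-0.941,"jaw":-1},{"dx":-0.872,"dy":-0.941,"jaw":-1},{"dx":-0.872,"dy":-0.941,"jaw":-1},{"dx":-0.872,"dy":-0.941,"jaw":-1},{"dx":-0.872,"dy":-0.941,"jaw":-1}]'
python3 -m pendant '[{"dx":-0.872,"dy":-0.941,"jaw":-1},{"dx":-0.872,"dy":-0.941,"jaw":-1},{"dx":-0.872,"dy":-0.941,"jaw":-1},{"dx":-0.872,"dy":-0.941,"jaw":-1},{"dx":-0.872,"dy":-0.941,"jaw":-1},{"dx":-0.872,"dy":-0.941,"jaw":-1}]'
python3 -c "
from h import *
row([.4358,.1238,.15],down(1.305-np.pi/2));print(np.round(telemetry.observe()['q'],3))"
```

```text
d [-2.6156 -2.8224  0.4021] r [-0.     0.     0.253] mm 580 deg 91.1
[-1.423  0.333  0.04   1.466 -0.013  1.343 -0.058]invalid input
invalid input
invalid input
```

```bash
python3 -m pendant '[{"dx":-0.872,"dy":-0.941,"dz":0,"rx":0,"ry":0,"rz":0,"jaw":-1},{"dx":-0.872,"dy":-0.941,"dz":0,"rx":0,"ry":0,"rz":0,"jaw":-1},{"dx":-0.872,"dy":-0.941,"dz":0,"rx":0,"ry":0,"rz":0,"jaw":-1},{"dx":-0.872,"dy":-0.941,"dz":0,"rx":0,"ry":0,"rz":0,"jaw":-1},{"dx":-0.872,"dy":-0.941,"dz":0,"rx":0,"ry":0,"rz":0,"jaw":-1},{"dx":-0.872,"dy":-0.941,"dz":0,"rx":0,"ry":0,"rz":0,"jaw":-1}]' 100
```

```text
time_s: 0.9
tool_pos: [0.2555, 0.4565, 0.211]
eef_rot: [0.398, 3.115, -0.0]
contact_force: [0.7, 1.8, -0.4]
grip_width: 0.0853
finger_force: 0.0
```

```bash
python3 -m pendant '[{"dx":-0.872,"dy":-0.941,"dz":0,"rx":0,"ry":0,"rz":0,"jaw":-1},{"dx":-0.872,"dy":-0.941,"dz":0,"rx":0,"ry":0,"rz":0,"jaw":-1},{"dx":-0.872,"dy":-0.941,"dz":0,"rx":0,"ry":0,"rz":0,"jaw":-1},{"dx":-0.872,"dy":-0.941,"dz":0,"rx":0,"ry":0,"rz":0,"jaw":-1},{"dx":-0.872,"dy":-0.941,"dz":0,"rx":0,"ry":0,"rz":0,"jaw":-1},{"dx":-0.872,"dy":-0.941,"dz":0,"rx":0,"ry":0,"rz":0,"jaw":-1}]'
python3 -m pendant '[{"dx":-0.872,"dy":-0.941,"dz":0,"rx":0,"ry":0,"rz":0,"jaw":-1},{"dx":-0.872,"dy":-0.941,"dz":0,"rx":0,"ry":0,"rz":0,"jaw":-1},{"dx":-0.872,"dy":-0.941,"dz":0,"rx":0,"ry":0,"rz":0,"jaw":-1},{"dx":-0.872,"dy":-0.941,"dz":0,"rx":0,"ry":0,"rz":0,"jaw":-1},{"dx":-0.872,"dy":-0.941,"dz":0,"rx":0,"ry":0,"rz":0,"jaw":-1},{"dx":-0.872,"dy":-0.941,"dz":0,"rx":0,"ry":0,"rz":0,"jaw":-1}]'
python3 -c "
from h import *
row([.4358,.1238,.15],down(1.305-np.pi/2));print(np.round(telemetry.observe()['q'],3))"
```

```text
time_s: 1.4
tool_pos: [0.3466, 0.2878, 0.2109]
eef_rot: [0.398, 3.115, 0.001]
contact_force: [0.2, 0.1, 0.1]
grip_width: 0.0855
finger_force: 0.0
time_s: 1.9
tool_pos: [0.4383, 0.1188, 0.2109]
eef_rot: [0.398, 3.115, -0.0]
contact_force: [-0.6, 0.5, -0.7]
grip_width: 0.0856
finger_force: 0.0
d [0.0248 0.0278 0.4057] r [2.000e-04 2.000e-04 2.519e-01] mm 61 deg 90.7
[-0.913 -0.109  0.517  1.938  0.057  1.298  0.903]
```

```bash
python3 -m pendant '[{"dx":0,"dy":0,"dz":0,"rx":0,"ry":0,"rz":0.126,"jaw":-1},{"dx":0,"dy":0,"dz":0,"rx":0,"ry":0,"rz":0.126,"jaw":-1},{"dx":0,"dy":0,"dz":0,"rx":0,"ry":0,"rz":0.126,"jaw":-1},{"dx":0,"dy":0,"dz":0,"rx":0,"ry":0,"rz":0.126,"jaw":-1},{"dx":0,"dy":0,"dz":0,"rx":0,"ry":0,"rz":0.126,"jaw":-1},{"dx":0,"dy":0,"dz":0,"rx":0,"ry":0,"rz":0.126,"jaw":-1},{"dx":0,"dy":0,"dz":0,"rx":0,"ry":0,"rz":0.126,"jaw":-1}]'
python3 -m pendant '[{"dx":0,"dy":0,"dz":0.2,"rx":0,"ry":0,"rz":0.126,"jaw":-1},{"dx":0,"dy":0,"dz":0.2,"rx":0,"ry":0,"rz":0.126,"jaw":-1},{"dx":0,"dy":0,"dz":0.2,"rx":0,"ry":0,"rz":0.126,"jaw":-1},{"dx":0,"dy":0,"dz":0.2,"rx":0,"ry":0,"rz":0.126,"jaw":-1},{"dx":0,"dy":0,"dz":0.2,"rx":0,"ry":0,"rz":0.126,"jaw":-1},{"dx":0,"dy":0,"dz":0.2,"rx":0,"ry":0,"rz":0.126,"jaw":-1},{"dx":0,"dy":0,"dz":0.2,"rx":0,"ry":0,"rz":0.126,"jaw":-1},{"dx":0,"dy":0,"dz":0.2,"rx":0,"ry":0,"rz":0.126,"jaw":-1}]'
python3 -c "
from h import *
row([.4358,.1238,.005],down(1.305-np.pi/2));print(np.round(telemetry.observe()['q'],3))
W=vision.get_image('wrist');cv2.imwrite('pics/w1.png',cv2.resize(W['color'][:,:,::-1],(800,600)))
h=.02;l=.075
print(1.5625*proj(W,place([.4432,.1508,0,1.305],[[l,-h,.04],[-l,-h,.04],[-l,h,.04],[l,h,.04]])))"
```

```text
time_s: 2.48
tool_pos: [0.4357, 0.1247, 0.2104]
eef_rot: [1.568, 2.722, 0.0]
contact_force: [0.2, -0.0, -0.1]
grip_width: 0.0852
finger_force: 0.0
time_s: 3.15
tool_pos: [0.4358, 0.1247, 0.1804]
eef_rot: [-2.491, -1.914, -0.0]
contact_force: [0.1, -0.7, 0.0]
grip_width: 0.0853
finger_force: 0.0
d [-0.0058  0.0015  1.1695] r [ 0.     -0.      0.0008] mm 175 deg 0.3
[-0.825 -0.076  0.431  1.98   0.034  1.231 -0.666]
[[436.71292125  78.68133704]
 [430.1899288  334.65446897]
 [367.01503246 334.32618056]
 [362.79497851  78.23285254]]
```

View pics/w1.png

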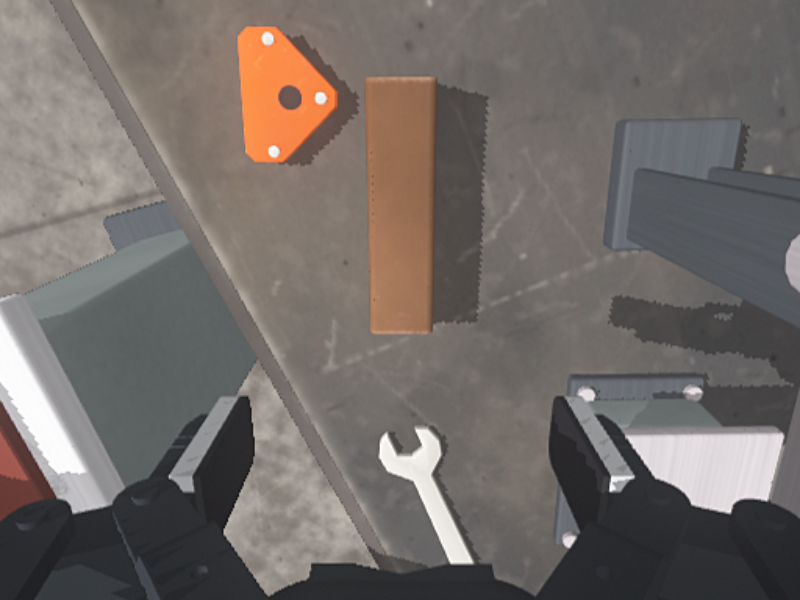

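The wrist view shows the block corners at (366,77), (437,77), (432,333), (371,332), within 2 mm of my prediction. I'll descend and grip.

```bash
python3 -m pendant '[{"dx":0,"dy":0,"dz":0.9,"rx":0,"ry":0,"rz":0,"jaw":-1},{"dx":0,"dy":0,"dz":0.9,"rx":0,"ry":0,"rz":0,"jaw":-1},{"dx":0,"dy":0,"dz":0.9,"rx":0,"ry":0,"rz":0,"jaw":-1},{"dx":0,"dy":0,"dz":0.9,"rx":0,"ry":0,"rz":0,"jaw":-1},{"dx":0,"dy":0,"dz":0.9,"rx":0,"ry":0,"rz":0,"jaw":-1}]'
python3 -m pendant '[{"dx":0,"dy":0,"dz":0.26,"rx":0,"ry":0,"rz":0,"jaw":-1},{"dx":0,"dy":0,"dz":0.26,"rx":0,"ry":0,"rz":0,"jaw":-1},{"dx":0,"dy":0,"dz":0.26,"rx":0,"ry":0,"rz":0,"jaw":0.3},{"dx":0,"dy":0,"dz":0.26,"rx":0,"ry":0,"rz":0,"jaw":0.6},{"dx":0,"dy":0,"dz":0.26,"rx":0,"ry":0,"rz":0,"jaw":1},{"dx":0,"dy":0,"dz":0.26,"rx":0,"ry":0,"rz":0,"jaw":1},{"dx":0,"dy":0,"dz":0.26,"rx":0,"ry":0,"rz":0,"jaw":1},{"dx":0,"dy":0,"dz":0.26,"rx":0,"ry":0,"rz":0,"jaw":1},{"dx":0,"dy":0,"dz":0.26,"rx":0,"ry":0,"rz":0,"jaw":1}]' 100
```

```text
time_s: 3.62
tool_pos: [0.4337, 0.1231, 0.0432]
eef_rot: [-2.488, -1.917, 0.009]
contact_force: [-0.4, -0.1, 0.8]
grip_width: 0.0853
finger_force: 0.0
time_s: 4.37
tool_pos: [0.437, 0.1246, 0.0089]
eef_rot: [-2.489, -1.915, -0.004]
contact_force: [-7.0, -0.9, 21.9]
grip_width: 0.0369
finger_force: 98.8
```

```bash
python3 -m pendant '[{"dx":0,"dy":0,"dz":-0.1,"rx":0,"ry":0,"rz":0,"jaw":1},{"dx":0,"dy":0,"dz":-0.3,"rx":0,"ry":0,"rz":0,"jaw":1},{"dx":0,"dy":0,"dz":-0.5,"rx":0,"ry":0,"rz":0,"jaw":1},{"dx":0,"dy":0,"dz":-0.68,"rx":0,"ry":0,"rz":0,"jaw":1},{"dx":0,"dy":0,"dz":-0.68,"rx":0,"ry":0,"rz":0,"jaw":1},{"dx":0,"dy":0,"dz":-0.68,"rx":0,"ry":0,"rz":0,"jaw":1}]'
python3 - <<'E'
from h import *
o=telemetry.observe();print(np.round(o['q'],3))
J=[.5632,-.064,0,1.333]
t=place(J,[[-.035,.165,.107],[-.035,0,.107]])
for p in t: print(p);row(p,down(1.333-np.pi/2))
W=vision.get_image('side');cv2.imwrite('pics/s2.png',cv2.resize(W['color'][150:350,200:400,::-1],(600,600),interpolation=cv2.INTER_CUBIC))
E
```

```text
time_s: 4.87
tool_pos: [0.4366, 0.1242, 0.1098]
eef_rot: [-2.49, -1.916, -0.006]
contact_force: [-0.8, 0.6, -5.9]
grip_width: 0.0366
finger_force: 103.2
[-8.280e-01 -2.000e-03  4.580e-01  2.071e+00 -0.000e+00  1.070e+00
 -6.290e-01]
[ 0.39459854 -0.05914743  0.107     ]
d [-1.2536  0.0427  0.0151] r [ 0.0003 -0.0005 -0.0034] mm 188 deg 1.2
[ 0.55495535 -0.09801508  0.107     ]
d [-1.2301  1.1424  0.0174] r [ 0.0003 -0.0005 -0.0034] mm 252 deg 1.2
```

View pics/s2.png

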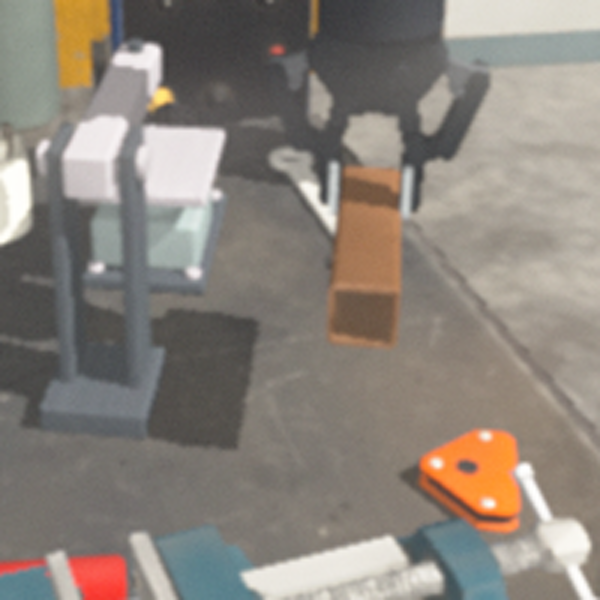

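```bash
python3 - <<'E'
from h import *
J=[.5632,-.064,0,1.333]
W=vision.get_image('side')
ax=np.array([np.cos(1.305),np.sin(1.305)]);c=np.array([.4366,.1242])+.027*ax
print((proj(W,place([*c,.101,1.305],[[.075,-.02,.04],[.075,.02,.04],[.075,-.02,0],[.075,.02,0]]))-[200,150])*3)
for p in place(J,[[-.035,.12,.105],[-.035,0,.105]]): row(p,down(1.333-np.pi/2))
E
```

```text
[[328.05870175 281.32477977]
 [399.96780548 286.73424806]
 [325.82614716 340.61607496]
 [396.03686951 346.46931903]]
d [-1.239   0.3526  0.0166] r [-0.0002  0.0001 -0.0034] mm 193 deg 1.2
d [-1.2218  1.1524  0.0156] r [-0.0002  0.0001 -0.0034] mm 252 deg 1.2
```

```bash
python3 -m pendant '[{"dx":-0.2,"dy":0.057,"dz":0,"rx":0,"ry":0,"rz":0,"jaw":1},{"dx":-0.4,"dy":0.114,"dz":0,"rx":0,"ry":0,"rz":0,"jaw":1},{"dx":-0.6,"dy":0.17,"dz":0,"rx":0,"ry":0,"rz":0,"jaw":1},{"dx":-0.8,"dy":0.23,"dz":0,"rx":0,"ry":0,"rz":0,"jaw":1},{"dx":-0.96,"dy":0.28,"dz":0,"rx":0,"ry":0,"rz":0,"jaw":1},{"dx":-0.96,"dy":0.28,"dz":0,"rx":0,"ry":0,"rz":0,"jaw":1}]'
python3 -m pendant '[{"dx":-0.15,"dy":0.04,"dz":0.016,"rx":0,"ry":0,"rz":-0.0034,"jaw":1},{"dx":-0.28,"dy":0.073,"dz":0.016,"rx":0,"ry":0,"rz":-0.0034,"jaw":1},{"dx":-0.28,"dy":0.073,"dz":0.016,"rx":0,"ry":0,"rz":-0.0034,"jaw":1},{"dx":-0.28,"dy":0.073,"dz":0.016,"rx":0,"ry":0,"rz":-0.0034,"jaw":1}]'
python3 - <<'E'
from h import *
J=[.5632,-.064,0,1.333]
print(np.round(telemetry.observe()['q'],3))
for p in place(J,[[-.035,.12,.105],[-.035,0,.105]]): row(p,down(1.333-np.pi/2))
W=vision.get_image('side');cv2.imwrite('pics/s3.png',cv2.resize(W['color'][130:280,180:330,::-1],(600,600),interpolation=cv2.INTER_CUBIC))
E
```

```text
time_s: 5.47
tool_pos: [0.438, -0.0317, 0.1069]
eef_rot: [2.496, 1.908, -0.005]
contact_force: [0.1, 0.1, -5.2]
grip_width: 0.0369
finger_force: 103.1
time_s: 5.8
tool_pos: [0.4381, -0.0704, 0.1046]
eef_rot: [-2.471, -1.938, 0.004]
contact_force: [0.3, 0.3, -5.6]
grip_width: 0.0367
finger_force: 103.1
[-0.621 -0.029  0.681  2.102  0.022  1.065 -0.191]
d [ 0.0045  0.0003 -0.0024] r [-0.0004  0.0002 -0.0004] mm 1 deg 0.2
d [ 0.0067  0.8003 -0.0042] r [-0.0004  0.0002 -0.0004] mm 120 deg 0.2
```

View pics/s3.png

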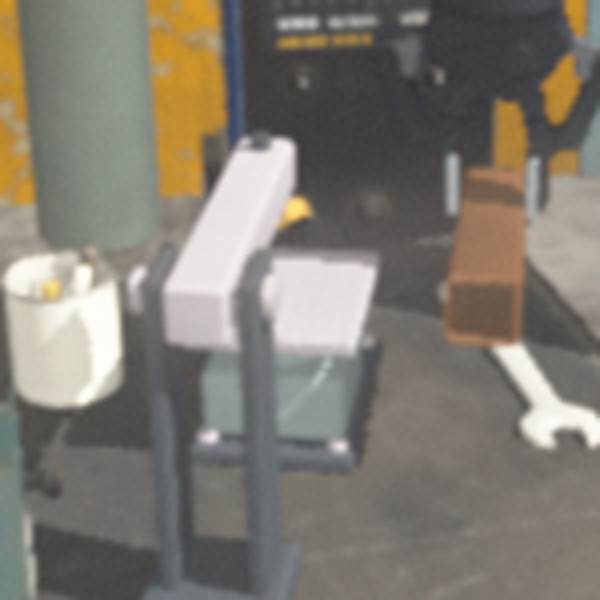

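The block hangs level at s3 (487,260). The platform is clear at (325,300), with the bar above its far half. I'll slide the block in sideways.

```bash
python3 -m pendant '[{"dx":0.006,"dy":0.1,"dz":0,"rx":0,"ry":0,"rz":0,"jaw":1},{"dx":0.006,"dy":0.2,"dz":0,"rx":0,"ry":0,"rz":0,"jaw":1},{"dx":0.006,"dy":0.3,"dz":0,"rx":0,"ry":0,"rz":0,"jaw":1},{"dx":0.006,"dy":0.4,"dz":0,"rx":0,"ry":0,"rz":0,"jaw":1},{"dx":0.006,"dy":0.4,"dz":0,"rx":0,"ry":0,"rz":0,"jaw":1}]'
python3 -m pendant '[{"dx":0,"dy":0.1,"dz":0,"rx":0,"ry":0,"rz":0,"jaw":1},{"dx":0,"dy":0.2,"dz":0,"rx":0,"ry":0,"rz":0,"jaw":1},{"dx":0,"dy":0.3,"dz":0,"rx":0,"ry":0,"rz":0,"jaw":1},{"dx":0,"dy":0.4,"dz":0,"rx":0,"ry":0,"rz":0,"jaw":1},{"dx":0,"dy":0.4,"dz":0,"rx":0,"ry":0,"rz":0,"jaw":1},{"dx":0,"dy":0.4,"dz":0,"rx":0,"ry":0,"rz":0,"jaw":1}]'
python3 - <<'E'
from h import *
J=[.5632,-.064,0,1.333]
for p in place(J,[[-.035,0,.095]]): row(p,down(1.333-np.pi/2))
a=vision.get_image('side');b=vision.get_image('top')
f=lambda c:cv2.resize(c[:,:,::-1],None,fx=3.6,fy=3.6,interpolation=cv2.INTER_CUBIC)
cv2.imwrite('pics/s4.png',np.hstack([f(a['color'][140:250,200:310]),f(b['color'][150:260,230:340])]))
E
```

```text
time_s: 6.27
tool_pos: [0.5, -0.0819, 0.1054]
eef_rot: [2.467, 1.943, -0.001]
contact_force: [-0.3, 0.1, -5.4]
grip_width: 0.037
finger_force: 103.2
time_s: 6.77
tool_pos: [0.5557, -0.0961, 0.1049]
eef_rot: [-2.468, -1.942, 0.003]
contact_force: [-1.1, 0.5, -5.8]
grip_width: 0.0374
finger_force: 103.3
d [-0.0134 -0.0018  0.066 ] r [-0.0003  0.0002  0.0001] mm 10 deg 0.1
```

View pics/s4.png

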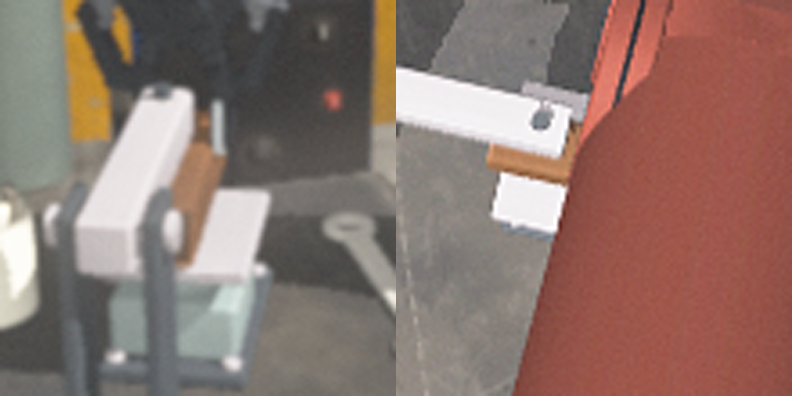

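```bash
python3 -m pendant '[{"dx":-0.013,"dy":0,"dz":0.02,"rx":0,"ry":0,"rz":0,"jaw":1},{"dx":-0.013,"dy":0,"dz":0.04,"rx":0,"ry":0,"rz":0,"jaw":1},{"dx":-0.013,"dy":0,"dz":0.04,"rx":0,"ry":0,"rz":0,"jaw":1}]'
python3 -m pendant '[{"dx":0,"dy":0,"dz":0.012,"rx":0,"ry":0,"rz":0,"jaw":1},{"dx":0,"dy":0,"dz":0.012,"rx":0,"ry":0,"rz":0,"jaw":1}]'
python3 -m pendant '[{"dx":0,"dy":0,"dz":0.012,"rx":0,"ry":0,"rz":0,"jaw":1},{"dx":0,"dy":0,"dz":0.012,"rx":0,"ry":0,"rz":0,"jaw":1}]'
```

```text
time_s: 7.12
tool_pos: [0.5548, -0.0987, 0.0992]
eef_rot: [-2.469, -1.941, 0.001]
contact_force: [-0.1, 0.1, -6.2]
grip_width: 0.0371
finger_force: 103.2
time_s: 7.28
tool_pos: [0.5555, -0.0988, 0.098]
eef_rot: [-2.469, -1.942, 0.0]
contact_force: [-1.2, -0.0, -3.6]
grip_width: 0.037
finger_force: 103.5
time_s: 7.45
tool_pos: [0.5557, -0.0989, 0.0973]
eef_rot: [-2.469, -1.941, -0.001]
contact_force: [-5.8, 0.2, 7.1]
grip_width: 0.0367
finger_force: 104.7
```

```bash
python3 -m pendant '[{"dx":0,"dy":0,"dz":0,"rx":0,"ry":0,"rz":0,"jaw":0},{"dx":0,"dy":0,"dz":0,"rx":0,"ry":0,"rz":0,"jaw":-0.3},{"dx":0,"dy":0,"dz":0,"rx":0,"ry":0,"rz":0,"jaw":-0.6},{"dx":0,"dy":0,"dz":0,"rx":0,"ry":0,"rz":0,"jaw":-0.6},{"dx":0,"dy":0,"dz":-0.1,"rx":0,"ry":0,"rz":0,"jaw":-0.6},{"dx":0,"dy":0,"dz":-0.3,"rx":0,"ry":0,"rz":0,"jaw":-0.6},{"dx":0,"dy":0,"dz":-0.55,"rx":0,"ry":0,"rz":0,"jaw":-0.6},{"dx":0,"dy":0,"dz":-0.8,"rx":0,"ry":0,"rz":0,"jaw":-0.6},{"dx":0,"dy":0,"dz":-1,"rx":0,"ry":0,"rz":0,"jaw":-0.6},{"dx":0,"dy":0,"dz":-1,"rx":0,"ry":0,"rz":0,"jaw":-0.6}]'
python3 - <<'E'
from h import *
print(np.round(telemetry.observe()['q'],3))
J=[.5632,-.064,0,1.333]
k=place(J,[[-.12,0,.065]])[0]
u=np.array([np.cos(1.333),np.sin(1.333),0])
a=-np.sin(.55)*u+np.array([0,0,np.cos(.55)])  # knob axis outward
print("knob",k,"axis",a)
R0=R.from_rotvec(telemetry.observe()['eef_rot'])
# minimal rotation of tool z onto -a
z=R0.as_matrix()[:,2];w=np.cross(z,-a);w*=np.arcsin(np.linalg.norm(w))/np.linalg.norm(w)
Rt=(R.from_rotvec(w)*R0)
for d in (.12,.019): print("TCP at back-off",d); row(k+a*d-0.019*0*a,Rt.as_matrix())
E
```

```text
time_s: 8.28
tool_pos: [0.5585, -0.0997, 0.2528]
eef_rot: [2.466, 1.938, 0.012]
contact_force: [-0.1, -0.8, -0.3]
grip_width: 0.0684
finger_force: 0.0
[-0.559  0.155  0.746  1.645 -0.109  1.374 -0.037]
knob [ 0.53493262 -0.18062313  0.065     ] axis [-0.12312501 -0.50797851  0.85252452]
TCP at back-off 0.12
d [-0.9809 -0.0301  0.5672] r [ 0.0013  0.0871 -0.    ] mm 170 deg 31.4
TCP at back-off 0.019
d [-0.6305 -0.0354  1.1421] r [ 0.0013  0.0871 -0.    ] mm 196 deg 31.4
```

```bash
python3 -m pendant '[{"dx":-0.2,"dy":-0.03,"dz":0.05,"rx":0.0013,"ry":0.015,"rz":0,"jaw":-0.4},{"dx":-0.4,"dy":-0.03,"dz":0.15,"rx":0.0013,"ry":0.03,"rz":0,"jaw":-0.4},{"dx":-0.6,"dy":-0.03,"dz":0.25,"rx":0.0013,"ry":0.05,"rz":0,"jaw":-0.4},{"dx":-0.8,"dy":-0.03,"dz":0.35,"rx":0.0013,"ry":0.07,"rz":0,"jaw":-0.4},{"dx":-0.98,"dy":-0.03,"dz":0.5,"rx":0.0013,"ry":0.0871,"rz":0,"jaw":-0.4},{"dx":-0.98,"dy":-0.03,"dz":0.567,"rx":0.0013,"ry":0.0871,"rz":0,"jaw":-0.4},{"dx":-0.98,"dy":-0.03,"dz":0.567,"rx":0.0013,"ry":0.0871,"rz":0,"jaw":-0.4},{"dx":-0.98,"dy":-0.03,"dz":0.567,"rx":0.0013,"ry":0.0871,"rz":0,"jaw":-0.4}]'
cat >> h.py <<'E'
J=[.5632,-.064,0,1.333]
K=place(J,[[-.12,0,.065]])[0]
AX=np.array([-np.sin(.55)*np.cos(1.333),-np.sin(.55)*np.sin(1.333),np.cos(.55)])
def knob(d,turn=0):  # row to TCP=K+AX*d with tool z=-AX (min. rotation), plus turn about tool z
    R0=R.from_rotvec(telemetry.observe()['eef_rot']);z=R0.as_matrix()[:,2];w=np.cross(z,-AX);n=np.linalg.norm(w)
    row(K+AX*d,(R.from_rotvec(w/n*np.arcsin(n))*R0*R.from_rotvec([0,0,turn])).as_matrix())
E
python3 - <<'E'
from h import *
print(np.round(telemetry.observe()['q'],3))
knob(.12);knob(-.008)
W=vision.get_image('wrist');cv2.imwrite('pics/w2.png',cv2.resize(W['color'][:,:,::-1],(800,600)))
h=.02;l=.075
print("block top, at jack -9,0:",1.5625*proj(W,place(J,[[-.009+l,-h,.128],[-.009-l,-h,.128],[-.009-l,h,.128],[-.009+l,h,.128]])))
print("knob top c, bolt under c, barend",1.5625*proj(W,np.r_[[K+.015*AX],place(J,[[.038,0,.15],[.02,0,.175]])]))
E
```

```text
time_s: 8.95
tool_pos: [0.5153, -0.2424, 0.1595]
eef_rot: [-2.154, -1.685, -0.593]
contact_force: [0.5, 0.2, 0.6]
grip_width: 0.0599
finger_force: 0.0
[ 0.096  0.485  0.777  1.641 -0.758  1.557  0.802]
d [ 0.0387  0.0292 -0.0381] r [-0.0014  0.0005  0.    ] mm 9 deg 0.5
d [0.0416 0.0364 0.8152] r [-0.0014  0.0005  0.    ] mm 123 deg 0.5
block top, at jack -9,0: [[ 445.53489898 -120.1302715 ]
 [ 452.44511954  146.09709939]
 [ 363.73257789  146.7586782 ]
 [ 367.77885794 -119.12074945]]
knob top c, bolt under c, barend [[ 408.28532642  269.99488454]
 [ 406.84217369 -118.69809067]
 [ 407.00520762 -144.54905839]]
```

View pics/w2.png

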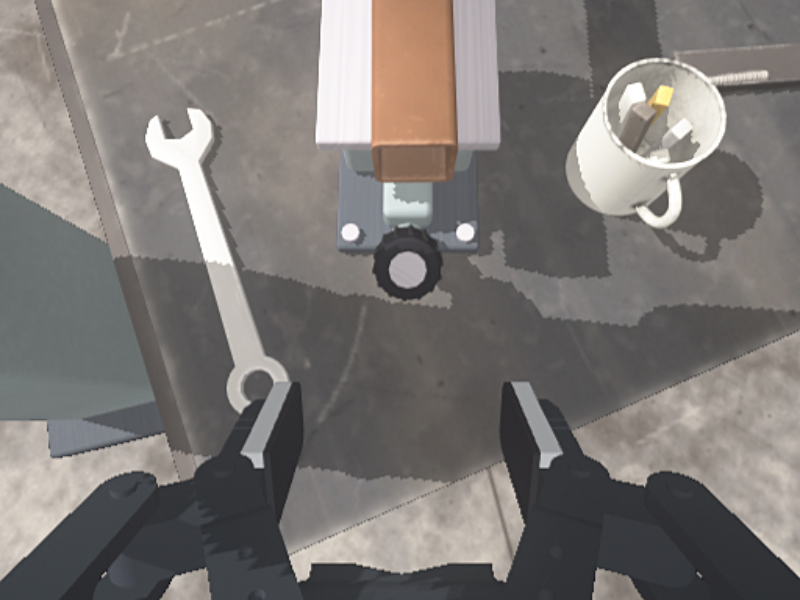

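The wrist view puts the knob top at (408,268), 2 px from prediction. The block lies flat on the platform with its end edge at row 145, columns 372–456, and the cup is untouched at (650,140). I'll pre-turn the hand −45° and approach the knob.

```bash
python3 -m pendant '[{"dx":0.039,"dy":0.029,"dz":-0.038,"rx":-0.0014,"ry":0,"rz":-0.125,"jaw":-0.4},{"dx":0.039,"dy":0.029,"dz":-0.038,"rx":-0.0014,"ry":0,"rz":-0.125,"jaw":-0.4},{"dx":0.039,"dy":0.029,"dz":-0.038,"rx":-0.0014,"ry":0,"rz":-0.125,"jaw":-0.4},{"dx":0.039,"dy":0.029,"dz":-0.038,"rx":-0.0014,"ry":0,"rz":-0.125,"jaw":-0.4},{"dx":0.039,"dy":0.029,"dz":-0.038,"rx":-0.0014,"ry":0,"rz":-0.125,"jaw":-0.4},{"dx":0.039,"dy":0.029,"dz":-0.038,"rx":-0.0014,"ry":0,"rz":-0.125,"jaw":-0.4},{"dx":0.039,"dy":0.029,"dz":-0.038,"rx":-0.0014,"ry":0,"rz":-0.125,"jaw":-0.4},{"dx":0.039,"dy":0.029,"dz":-0.038,"rx":-0.0014,"ry":0,"rz":-0.125,"jaw":-0.4}]'
python3 -c "
from h import *
print(np.round(telemetry.observe()['q'],3));knob(-.008)"
```

```text
time_s: 9.67
tool_pos: [0.523, -0.2379, 0.1711]
eef_rot: [-1.41, -2.525, -0.786]
contact_force: [-0.2, -0.6, 0.9]
grip_width: 0.0597
finger_force: 0.0
[ 0.181  0.437  0.64   1.626 -0.709  1.529  1.534]
d [-0.0168 -0.0363  0.8603] r [ 0.0001  0.0001 -0.    ] mm 129 deg 0.1
```

```bash
python3 -m pendant '[{"dx":-0.017,"dy":-0.036,"dz":0.1,"rx":0,"ry":0,"rz":0,"jaw":-0.4},{"dx":-0.017,"dy":-0.036,"dz":0.25,"rx":0,"ry":0,"rz":0,"jaw":-0.4},{"dx":-0.017,"dy":-0.036,"dz":0.4,"rx":0,"ry":0,"rz":0,"jaw":-0.4},{"dx":-0.017,"dy":-0.036,"dz":0.5,"rx":0,"ry":0,"rz":0,"jaw":-0.4},{"dx":-0.017,"dy":-0.036,"dz":0.5,"rx":0,"ry":0,"rz":0,"jaw":-0.4}]'
python3 -c "
from h import *
knob(-.008)"
```

```text
time_s: 10.08
tool_pos: [0.528, -0.2015, 0.101]
eef_rot: [-1.412, -2.516, -0.785]
contact_force: [-0.6, 0.2, -0.3]
grip_width: 0.0597
finger_force: 0.0
d [-0.0108  0.0082  0.3343] r [-0.0002 -0.0007  0.    ] mm 50 deg 0.3
```

```bash
python3 -m pendant '[{"dx":-0.011,"dy":0.008,"dz":0.1,"rx":0,"ry":0,"rz":0,"jaw":-0.4},{"dx":-0.011,"dy":0.008,"dz":0.22,"rx":0,"ry":0,"rz":0,"jaw":-0.4},{"dx":-0.011,"dy":0.008,"dz":0.334,"rx":0,"ry":0,"rz":0,"jaw":-0.4},{"dx":-0.011,"dy":0.008,"dz":0.334,"rx":0,"ry":0,"rz":0,"jaw":-0.4},{"dx":-0.011,"dy":0.008,"dz":0.334,"rx":0,"ry":0,"rz":0,"jaw":-0.4}]'
python3 -c "
from h import *
knob(-.008)"
```

```text
time_s: 10.5
tool_pos: [0.536, -0.1807, 0.0599]
eef_rot: [-1.417, -2.518, -0.785]
contact_force: [0.0, -0.6, -0.0]
grip_width: 0.0598
finger_force: 0.0
d [0.0169 0.0066 0.0233] r [ 0.     -0.0001 -0.    ] mm 4 deg 0.0
```

```bash
python3 -m pendant '[{"dx":0.008,"dy":0.003,"dz":0.01,"rx":0,"ry":0,"rz":0,"jaw":-0.1},{"dx":0.008,"dy":0.003,"dz":0.01,"rx":0,"ry":0,"rz":0,"jaw":0.2},{"dx":0.008,"dy":0.003,"dz":0.01,"rx":0,"ry":0,"rz":0,"jaw":1},{"dx":0.008,"dy":0.003,"dz":0.01,"rx":0,"ry":0,"rz":0,"jaw":1},{"dx":0.008,"dy":0.003,"dz":0.01,"rx":0,"ry":0,"rz":0,"jaw":1},{"dx":0.008,"dy":0.003,"dz":0.01,"rx":0,"ry":0,"rz":0,"jaw":1}]' 60
python3 -c "
from h import *
knob(-.008);print(np.round(telemetry.observe()['q'],3))
im=vision.get_image('side');np.savez('side_base.npz',**im)"
```

```text
time_s: 11.0
tool_pos: [0.5356, -0.1795, 0.059]
eef_rot: [-1.418, -2.518, -0.786]
contact_force: [-0.2, -0.7, -0.3]
grip_width: -0.0003
finger_force: 0.0
d [0.0116 0.0081 0.0147] r [0.0001 0.     0.    ] mm 3 deg 0.0
[ 0.126  0.507  0.58   1.784 -0.794  1.314  1.592]
```

```bash
python3 - <<'E'
from h import *
W=vision.get_image('wrist');T=vision.get_image('top');S=vision.get_image('side')
f=lambda c,w,h:cv2.resize(c[:,:,::-1],(w,h),interpolation=cv2.INTER_CUBIC)
top=np.hstack([f(W['color'],480,360),f(T['color'][150:270,250:357],320,360)])
bot=np.hstack([f(S['color'][110:230,200:340],280,240),f(W['color'][120:300,120:390],360,240),np.zeros((240,160,3),np.uint8)])
cv2.imwrite('pics/c1.png',np.vstack([top,bot]))
print("wrist px knob ctr, knob top, TCP:",proj(W,[K,K+.015*AX,telemetry.observe()['tool_pos']]).round(0).tolist())
E
```

```text
wrist px knob ctr, knob top, TCP: [[259.0, 234.0], [259.0, 248.0], [256.0, 232.0]]
```

View pics/c1.png

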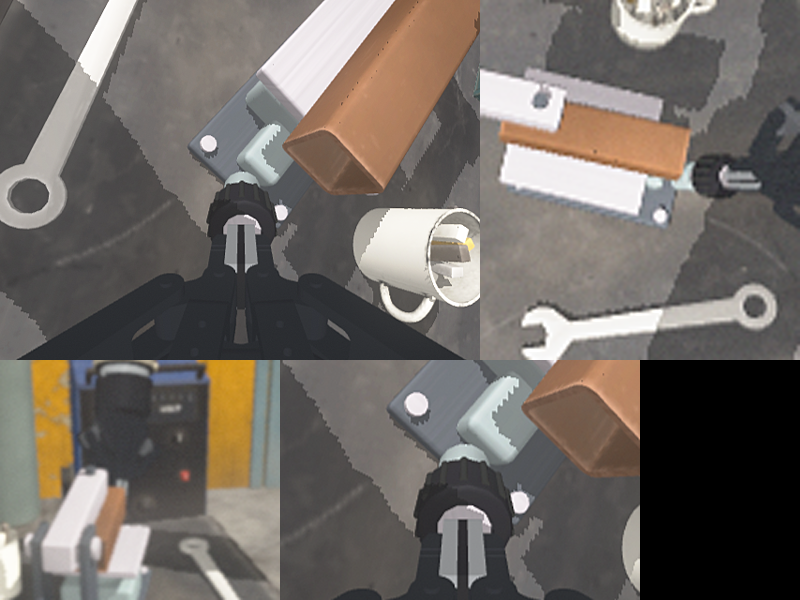

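The composite shows the shut fingertips in front of the knob's top disc, at wrist (240,218). They closed above the knob, so it sits deeper than I modelled. I'll probe gently to find its top.

```bash
python3 -m pendant '[{"dx":0,"dy":0,"dz":0.02,"rx":0,"ry":0,"rz":0,"jaw":1},{"dx":0,"dy":0,"dz":0.02,"rx":0,"ry":0,"rz":0,"jaw":1}]'
python3 - <<'E'
from h import *
o=telemetry.observe();knob(0)
T=vision.get_image('top');W=vision.get_image('wrist');print("top px TCP",proj(T,[o['tool_pos'],K+.015*AX,K]).round(1).tolist())
for n,I,(x0,x1,y0,y1) in (("wrist",W,(215,300,195,290)),("top",T,(315,345,195,222))):
    g=I['color'][y0:y1,x0:x1].astype(int);m=((g.max(2)>140)).astype(np.uint8)
    k,_,st,c=cv2.connectedComponentsWithStats(m)
    print(n,[((st[i,:4]+[x0,y0,0,0]).tolist(),st[i,4]) for i in range(1,k) if st[i,4]>5])
E
```

```text
time_s: 11.37
tool_pos: [0.5359, -0.1791, 0.0581]
eef_rot: [-1.419, -2.518, -0.787]
contact_force: [-6.4, -3.9, 16.8]
grip_width: -0.0002
finger_force: 8.7
d [ 0.013   0.0074 -0.0454] r [0.0003 0.0002 0.    ] mm 7 deg 0.1
top px TCP [[328.4, 207.5], [333.5, 207.5], [329.5, 207.5]]
wrist [([224, 195, 11, 7], np.int32(49)), ([239, 195, 4, 5], np.int32(9)), ([244, 195, 6, 2], np.int32(7)), ([265, 195, 6, 2], np.int32(7)), ([274, 195, 3, 4], np.int32(6)), ([287, 195, 6, 1], np.int32(6)), ([218, 200, 4, 5], np.int32(11)), ([229, 201, 7, 4], np.int32(7)), ([221, 219, 2, 8], np.int32(8)), ([293, 219, 7, 17], np.int32(93)), ([238, 230, 40, 60], np.int32(1404))]
top [([315, 195, 12, 25], np.int32(150)), ([330, 206, 13, 7], np.int32(48))]
```

```bash
python3 - <<'E'
from h import *
o=telemetry.observe()
T=vision.get_image('top');W=vision.get_image('wrist')
P=np.array(o['tool_pos']);Rm=R.from_rotvec(o['eef_rot']).as_matrix()
C=-R.from_rotvec(W['rvec']).inv().apply(W['tvec']);print("f",W['fx'],"cam in tool mm",(Rm.T@(C-P)*1e3).round(1),"cam axis in tool",(Rm.T@R.from_rotvec(W['rvec']).as_matrix()[2]).round(3))
f=lambda X:np.r_[proj(T,[X])[0]-[333.4,208.5],proj(W,[X])[0]-[258,247]]
r=least_squares(f,K);print("disc tri",r.x.round(4),r.fun.round(1),"offset from tip in tool mm",(Rm.T@(r.x-P)*1e3).round(1))
for s in (0,-.01,-.02): print(s,f(P+s*Rm[:,2])[2:]+[258,247])
for d in (-.022,-.006,.015): print(d,f(K+d*AX)+[333.4,208.5,258,247])
# column brightness profile along the finger/disc line and black knob extents
g=W['color'].astype(int).max(2);print("col247",g[195:300:3,247].tolist());print("col258",g[195:300:3,258].tolist());print("col268",g[195:300:3,268].tolist())
E
```

```text
f 332.6437164220247 cam in tool mm [ 8.030e+01  1.000e-01 -1.643e+02] cam axis in tool [-0.319  0.     0.948]
disc tri [ 0.531  -0.188   0.0812] [ 0.3 -0.3 -0.  -0.1] offset from tip in tool mm [  4.5   0.8 -24.9]
0 [256.30323989 232.28495818]
-0.01 [256.28755838 240.85065122]
-0.02 [256.27004644 250.41617404]
-0.022 [323.85127419 207.48763032 258.17381376 217.81152201]
-0.006 [327.93279852 207.5138272  258.36676904 229.71069343]
0.015 [333.47637788 207.54940813 258.6754871  248.74872742]
col247 [153, 59, 64, 63, 61, 60, 61, 56, 52, 49, 50, 48, 38, 169, 168, 142, 146, 146, 146, 147, 147, 146, 146, 146, 146, 145, 146, 146, 145, 180, 71, 52, 53, 52, 54]
col258 [64, 65, 65, 66, 64, 62, 63, 72, 62, 61, 53, 39, 171, 164, 164, 34, 49, 48, 49, 49, 47, 48, 49, 48, 49, 48, 49, 49, 48, 55, 54, 54, 54, 53, 54]
col268 [198, 57, 61, 62, 60, 60, 59, 71, 65, 60, 61, 61, 74, 198, 165, 143, 146, 147, 147, 146, 146, 147, 146, 146, 145, 146, 146, 146, 145, 190, 44, 54, 54, 53, 52]
```

Probing shows the shut tips resting on the disc (18 N), so I'll back off, open, advance 20 mm past this contact, and then close.

```bash
python3 -m pendant '[{"dx":0.01,"dy":0.005,"dz":-0.05,"rx":0,"ry":0,"rz":0,"jaw":1},{"dx":0.01,"dy":0.005,"dz":-0.05,"rx":0,"ry":0,"rz":0,"jaw":-0.4},{"dx":0.01,"dy":0.005,"dz":-0.05,"rx":0,"ry":0,"rz":0,"jaw":-0.4},{"dx":0.01,"dy":0.005,"dz":-0.05,"rx":0,"ry":0,"rz":0,"jaw":-0.4},{"dx":0.01,"dy":0.005,"dz":-0.05,"rx":0,"ry":0,"rz":0,"jaw":-0.4},{"dx":0.01,"dy":0.005,"dz":-0.05,"rx":0,"ry":0,"rz":0,"jaw":-0.4},{"dx":0.01,"dy":0.005,"dz":0,"rx":0,"ry":0,"rz":0,"jaw":-0.4},{"dx":0.01,"dy":0.005,"dz":0.05,"rx":0,"ry":0,"rz":0,"jaw":-0.4},{"dx":0.01,"dy":0.005,"dz":0.05,"rx":0,"ry":0,"rz":0,"jaw":-0.4}]'
python3 -m pendant '[{"dx":0,"dy":0,"dz":0.03,"rx":0,"ry":0,"rz":0,"jaw":-0.4},{"dx":0,"dy":0,"dz":0.06,"rx":0,"ry":0,"rz":0,"jaw":-0.4},{"dx":0,"dy":0,"dz":0.08,"rx":0,"ry":0,"rz":0,"jaw":-0.4},{"dx":0,"dy":0,"dz":0.08,"rx":0,"ry":0,"rz":0,"jaw":-0.4}]'
python3 -c "
from h import *
knob(-.008)"
```

```text
time_s: 12.32
tool_pos: [0.5362, -0.1705, 0.0489]
eef_rot: [-1.415, -2.516, -0.785]
contact_force: [-0.1, 1.0, -0.2]
grip_width: 0.0596
finger_force: 0.0
time_s: 12.65
tool_pos: [0.538, -0.1656, 0.0398]
eef_rot: [-1.417, -2.517, -0.785]
contact_force: [-0.0, 0.1, 0.2]
grip_width: 0.0596
finger_force: 0.0
d [-0.002   0.0034 -0.1434] r [ 0.     -0.0002 -0.    ] mm 22 deg 0.1
```

```bash
python3 -m pendant '[{"dx":0,"dy":0,"dz":0,"rx":0,"ry":0,"rz":0,"jaw":-0.1},{"dx":0,"dy":0,"dz":0,"rx":0,"ry":0,"rz":0,"jaw":0.1},{"dx":0,"dy":0,"dz":0,"rx":0,"ry":0,"rz":0,"jaw":0.3},{"dx":0,"dy":0,"dz":0,"rx":0,"ry":0,"rz":0,"jaw":1},{"dx":0,"dy":0,"dz":0,"rx":0,"ry":0,"rz":0,"jaw":1},{"dx":0,"dy":0,"dz":0,"rx":0,"ry":0,"rz":0,"jaw":1}]' 60
python3 -c "
from h import *
knob(-.03);o=telemetry.observe();print(np.round(o['q'],3),o['torque'])
np.savez('side_base.npz',**vision.get_image('side'))"
```

```text
time_s: 13.15
tool_pos: [0.5382, -0.1668, 0.0408]
eef_rot: [-1.418, -2.518, -0.786]
contact_force: [-3.5, -2.9, 5.4]
grip_width: 0.0341
finger_force: 59.6
d [0.0018 0.0029 0.0131] r [ 0.0001  0.0001 -0.    ] mm 2 deg 0.1
[ 0.115  0.52   0.566  1.808 -0.813  1.277  1.601] [-0.28407203  0.48480642  0.29350488]
```

```bash
cat > m.py <<'E'
from h import *
def ecc(a,b,x0,x1,y0,y1,s=4):
    g=lambda c:cv2.resize(cv2.cvtColor(c,cv2.COLOR_RGB2GRAY)[y0:y1,x0:x1],None,fx=s,fy=s,interpolation=cv2.INTER_CUBIC).astype(np.float32)
    M=np.eye(2,3,dtype=np.float32)
    try: cc,M=cv2.findTransformECC(g(a),g(b),M,cv2.MOTION_TRANSLATION,(3,200,1e-5),None,5);return (M[:,2]/s).round(2).tolist(),round(cc,3)
    except cv2.error as e: return "fail"
if __name__=="__main__":
    b=np.load('side_base.npz');c=vision.get_image('side')['color']
    print("bar end",ecc(b['color'],c,228,256,162,186),"bar hinge",ecc(b['color'],c,218,240,186,206),"platform",ecc(b['color'],c,256,280,195,222))
    X=place(J,[[.02,0,.175],[.06,.05,.088]]);S=dict(b)
    print("px/mm bar, platform",[(proj(S,[p+[0,0,.001]])-proj(S,[p])).round(2).tolist() for p in X])
    o=telemetry.observe();print("q",np.round(o['q'],3)[[4,5,6]],"axis moment",round(float(np.dot(o['torque'],AX)),2))
E
python3 -m pendant '[{"dx":0,"dy":0,"dz":0,"rx":0,"ry":0,"rz":0.018,"jaw":1},{"dx":0,"dy":0,"dz":0,"rx":0,"ry":0,"rz":0.036,"jaw":1},{"dx":0,"dy":0,"dz":0,"rx":0,"ry":0,"rz":0.054,"jaw":1},{"dx":0,"dy":0,"dz":0,"rx":0,"ry":0,"rz":0.072,"jaw":1},{"dx":0,"dy":0,"dz":0,"rx":0,"ry":0,"rz":0.09,"jaw":1},{"dx":0,"dy":0,"dz":0,"rx":0,"ry":0,"rz":0.1,"jaw":1},{"dx":0,"dy":0,"dz":0,"rx":0,"ry":0,"rz":0.1,"jaw":1}]'
python3 m.py
```

```text
time_s: 13.78
tool_pos: [0.5366, -0.167, 0.0404]
eef_rot: [-2.037, -1.865, -0.646]
contact_force: [-10.0, -3.0, 8.1]
grip_width: 0.0343
finger_force: 60.4
bar end ([0.019999999552965164, -0.05000000074505806], 0.998) bar hinge ([0.009999999776482582, -0.019999999552965164], 0.999) platform ([-0.28999999165534973, -0.3799999952316284], 0.969)
px/mm bar, platform [[[-0.01, -0.42]], [[-0.0, -0.41]]]
q [-0.861  1.312  1.009] axis moment -0.1
```

```bash
cat > e.py <<'E'
from h import *
b=np.load('side_base.npz')['color'];c=vision.get_image('side')['color']
for n,i in (("base",b),("now",c)):
    g=i.astype(int).sum(2)//3
    print(n,"platform col259-266 rows195-228",g[195:228,259:266].mean(1).round().astype(int).tolist())
    w=i.astype(int);m=(w[...,0]-w[...,2]>45)&(w[...,0]>w[...,1]+18);m[:170]=0;m[220:]=0;m[:,:240]=0;m[:,275:]=0
    ys,xs=np.nonzero(m);print("brown n",len(ys),"rows",ys.min(),ys.max(),"mean",xs.mean().round(2),ys.mean().round(2))
E
python3 e.py
```

```text
base platform col259-266 rows195-228 [209, 214, 217, 219, 221, 222, 223, 223, 224, 224, 224, 224, 225, 226, 226, 226, 226, 227, 228, 229, 225, 204, 188, 177, 172, 183, 193, 199, 206, 211, 212, 200, 183]
brown n 336 rows 173 215 mean 255.21 189.4
now platform col259-266 rows195-228 [214, 218, 220, 221, 223, 223, 223, 223, 224, 224, 224, 225, 225, 225, 226, 227, 227, 227, 228, 221, 196, 182, 181, 192, 204, 208, 209, 209, 211, 215, 214, 200, 182]
brown n 326 rows 172 213 mean 255.19 188.13
```

The platform rose about 1.5 px (about 3.7 mm) for 36°, as expected. Continuing.

```bash
python3 -m pendant '[{"dx":0,"dy":0,"dz":0,"rx":0,"ry":0,"rz":0.018,"jaw":1},{"dx":0,"dy":0,"dz":0,"rx":0,"ry":0,"rz":0.036,"jaw":1},{"dx":0,"dy":0,"dz":0,"rx":0,"ry":0,"rz":0.054,"jaw":1},{"dx":0,"dy":0,"dz":0,"rx":0,"ry":0,"rz":0.072,"jaw":1},{"dx":0,"dy":0,"dz":0,"rx":0,"ry":0,"rz":0.09,"jaw":1},{"dx":0,"dy":0,"dz":0,"rx":0,"ry":0,"rz":0.108,"jaw":1},{"dx":0,"dy":0,"dz":0,"rx":0,"ry":0,"rz":0.126,"jaw":1},{"dx":0,"dy":0,"dz":0,"rx":0,"ry":0,"rz":0.144,"jaw":1},{"dx":0,"dy":0,"dz":0,"rx":0,"ry":0,"rz":0.15,"jaw":1},{"dx":0,"dy":0,"dz":0,"rx":0,"ry":0,"rz":0.15,"jaw":1}]'
python3 m.py | grep -v px; python3 e.py | tail -2; python3 -c "
from h import *
knob(-.03)"
```

```text
time_s: 14.72
tool_pos: [0.5345, -0.1658, 0.0408]
eef_rot: [-2.538, -0.704, -0.357]
contact_force: [-20.0, 1.7, 18.6]
grip_width: 0.0342
finger_force: 61.3
bar end ([0.009999999776482582, -0.03999999910593033], 0.998) bar hinge ([0.0, -0.019999999552965164], 0.999) platform ([-0.7699999809265137, -0.8999999761581421], 0.948)
q [-0.939  1.379  0.127] axis moment -0.06
now platform col259-266 rows195-228 [220, 222, 222, 222, 222, 222, 222, 223, 223, 224, 224, 225, 225, 226, 226, 227, 223, 208, 189, 175, 166, 180, 195, 204, 208, 210, 209, 210, 212, 214, 214, 199, 182]
brown n 293 rows 171 211 mean 255.04 186.87
d [0.0212 0.0164 0.0123] r [-0.0009  0.0003 -0.    ] mm 4 deg 0.3
```

```bash
python3 -c "
from h import *
o=telemetry.observe();R0=R.from_rotvec(o['eef_rot']);print('force in tool',R0.inv().apply(o['contact_force']).round(1),'moment',R0.inv().apply(o['torque']).round(2))"
```

```text
force in tool [-10.4 -18.6 -15.8] moment [ 3.24 -2.41 -0.02]
```

```bash
python3 -m pendant '[{"dx":-0.006,"dy":-0.012,"dz":-0.006,"rx":0,"ry":0,"rz":0,"jaw":1},{"dx":-0.006,"dy":-0.012,"dz":-0.006,"rx":0,"ry":0,"rz":0.018,"jaw":1},{"dx":-0.006,"dy":-0.012,"dz":-0.006,"rx":0,"ry":0,"rz":0.036,"jaw":1},{"dx":-0.006,"dy":-0.012,"dz":-0.006,"rx":0,"ry":0,"rz":0.054,"jaw":1},{"dx":-0.006,"dy":-0.012,"dz":-0.006,"rx":0,"ry":0,"rz":0.072,"jaw":1},{"dx":-0.006,"dy":-0.012,"dz":-0.006,"rx":0,"ry":0,"rz":0.09,"jaw":1},{"dx":-0.006,"dy":-0.012,"dz":-0.006,"rx":0,"ry":0,"rz":0.108,"jaw":1},{"dx":-0.006,"dy":-0.012,"dz":-0.006,"rx":0,"ry":0,"rz":0.126,"jaw":1},{"dx":-0.006,"dy":-0.012,"dz":-0.006,"rx":0,"ry":0,"rz":0.13,"jaw":1},{"dx":-0.006,"dy":-0.012,"dz":-0.006,"rx":0,"ry":0,"rz":0.13,"jaw":1}]'
python3 m.py | grep -v px; python3 e.py | tail -2; python3 -c "
from h import *
o=telemetry.observe();R0=R.from_rotvec(o['eef_rot']);print('force in tool',R0.inv().apply(o['contact_force']).round(1),'moment',R0.inv().apply(o['torque']).round(2))"
```

```text
time_s: 15.65
tool_pos: [0.534, -0.164, 0.0419]
eef_rot: [-2.565, 0.353, -0.068]
contact_force: [-14.3, 5.0, 12.5]
grip_width: 0.0342
finger_force: 63.5
bar end ([-0.009999999776482582, 0.009999999776482582], 0.997) bar hinge ([0.009999999776482582, -0.0], 1.0) platform ([-0.23999999463558197, -5.539999961853027], 0.907)
q [-1.015  1.445 -0.637] axis moment -0.05
now platform col259-266 rows195-228 [222, 222, 223, 221, 222, 223, 223, 223, 224, 224, 224, 225, 226, 226, 223, 208, 190, 178, 170, 175, 183, 193, 200, 207, 209, 209, 209, 210, 212, 215, 214, 200, 183]
brown n 248 rows 170 209 mean 254.74 186.24
force in tool [-13.9  -8.  -10.2] moment [ 1.02 -2.92  0.07]
```

```bash
python3 -m pendant '[{"dx":-0.01,"dy":-0.006,"dz":-0.006,"rx":0,"ry":0,"rz":0,"jaw":1},{"dx":-0.01,"dy":-0.006,"dz":-0.006,"rx":0,"ry":0,"rz":0.018,"jaw":1},{"dx":-0.01,"dy":-0.006,"dz":-0.006,"rx":0,"ry":0,"rz":0.036,"jaw":1},{"dx":-0.01,"dy":-0.006,"dz":-0.006,"rx":0,"ry":0,"rz":0.054,"jaw":1},{"dx":-0.01,"dy":-0.006,"dz":-0.006,"rx":0,"ry":0,"rz":0.072,"jaw":1},{"dx":-0.01,"dy":-0.006,"dz":-0.006,"rx":0,"ry":0,"rz":0.09,"jaw":1},{"dx":-0.01,"dy":-0.006,"dz":-0.006,"rx":0,"ry":0,"rz":0.1,"jaw":1},{"dx":-0.01,"dy":-0.006,"dz":-0.006,"rx":0,"ry":0,"rz":0.1,"jaw":1}]'
python3 m.py | grep -v px; python3 e.py | tail -2; python3 -c "
from h import *
o=telemetry.observe();R0=R.from_rotvec(o['eef_rot']);print('force in tool',R0.inv().apply(o['contact_force']).round(1),'moment',R0.inv().apply(o['torque']).round(2))"
```

```text
time_s: 16.42
tool_pos: [0.5349, -0.1629, 0.0429]
eef_rot: [-2.336, 1.132, 0.16]
contact_force: [-2.5, 6.5, 3.4]
grip_width: 0.0337
finger_force: 63.8
bar end ([-0.009999999776482582, -0.019999999552965164], 0.995) bar hinge ([0.009999999776482582, -0.03999999910593033], 0.995) platform ([-1.2899999618530273, -1.6799999475479126], 0.882)
q [-1.076  1.502 -1.226] axis moment -0.08
now platform col259-266 rows195-228 [222, 221, 221, 222, 222, 222, 223, 224, 224, 224, 225, 226, 227, 223, 196, 183, 175, 173, 187, 188, 189, 194, 200, 206, 208, 209, 209, 210, 213, 215, 214, 200, 183]
brown n 189 rows 170 206 mean 254.31 186.69
force in tool [-6.4 -2.7  1.2] moment [ 0.29 -1.08  0.07]
```

```bash
python3 -m pendant '[{"dx":-0.005,"dy":-0.002,"dz":0,"rx":0,"ry":0,"rz":0.018,"jaw":1},{"dx":-0.005,"dy":-0.002,"dz":0,"rx":0,"ry":0,"rz":0.036,"jaw":1},{"dx":-0.005,"dy":-0.002,"dz":0,"rx":0,"ry":0,"rz":0.05,"jaw":1},{"dx":-0.005,"dy":-0.002,"dz":0,"rx":0,"ry":0,"rz":0.05,"jaw":1}]'
python3 m.py | grep -v px;python3 m.py | head -1
python3 -m pendant '[{"dx":0,"dy":0,"dz":0,"rx":0,"ry":0,"rz":0.018,"jaw":1},{"dx":0,"dy":0,"dz":0,"rx":0,"ry":0,"rz":0.03,"jaw":1},{"dx":0,"dy":0,"dz":0,"rx":0,"ry":0,"rz":0.03,"jaw":1}]'
python3 m.py | grep -v px;python3 m.py | head -1
```

```text
time_s: 16.85
tool_pos: [0.5356, -0.1625, 0.0432]
eef_rot: [-2.144, 1.494, 0.27]
contact_force: [2.4, 6.6, 1.1]
grip_width: 0.0337
finger_force: 63.6
bar end ([-0.2199999988079071, 0.5600000023841858], 0.978) bar hinge ([0.019999999552965164, -0.05000000074505806], 0.994) platform ([-1.4299999475479126, -1.559999942779541], 0.871)
q [-1.107  1.532 -1.52 ] axis moment -0.14
bar end ([-0.23999999463558197, 0.550000011920929], 0.981) bar hinge ([0.019999999552965164, -0.05999999865889549], 0.993) platform ([-1.409999966621399, -1.7000000476837158], 0.868)
time_s: 17.2
tool_pos: [0.5361, -0.1625, 0.0433]
eef_rot: [-2.006, 1.696, 0.334]
contact_force: [3.8, 6.1, 1.2]
grip_width: 0.0336
finger_force: 63.4
bar end ([-0.47999998927116394, 1.0399999618530273], 0.964) bar hinge ([0.019999999552965164, -0.07000000029802322], 0.993) platform ([-1.659999966621399, -0.8700000047683716], 0.864)
q [-1.125  1.551 -1.697] axis moment -0.09
bar end ([-0.4699999988079071, 1.0399999618530273], 0.965) bar hinge ([0.019999999552965164, -0.05000000074505806], 0.994) platform ([-1.6799999475479126, -0.8500000238418579], 0.866)
```

```bash
python3 - <<'E'
from h import *
b=np.load('side_base.npz')['color'];c=vision.get_image('side')['color']
for n,i in (("base",b),("now",c)):
    g=i.astype(int).sum(2)//3
    print(n);print(g[156:178:1,234:262:2])
S=vision.get_image('side');print(proj(S,place(J,[[.02,-.015,.19],[.02,.015,.19],[.02,.015,.16],[.038,0,.195],[.038,.011,.15],[.185,.015,.19]])).round(1).tolist())
E
```

```text
base
[[125  97  74  89  63  64  70  66  60  66  66  59  64  61]
 [126 101  69  91  64  63  65  63  60  65  64  59  64  61]
 [125 111  66  85  67  64  58  60  62  65  63  62  61  62]
 [121 108  62  66  64  63  64  60  61  61  65  63  60  66]
 [120 111  67  61  60  64  63  60  60  61  62  62  63  62]
 [120 105  67  62  63  63  66  57  59  60  64  63  62  62]
 [116 102  66  60  67  83  82  62  60  59  61  64  63  64]
 [105  99  68  75  92 104 103  83  80  68  61  61  62  63]
 [ 94 102  75 129 132 110 119 142 149 114  63  64  65  60]
 [ 94 104  88 175 159  96 121 200 219 180  76  64  63  60]
 [ 93 105 106 175 142 103 130 215 234 224  89  63  63  59]
 [ 92 106 135 187 173 147 167 224 235 232  97  59  63  60]
 [ 94 107 179 226 224 209 218 231 236 228  98  65  64  62]
 [ 85 114 209 231 231 229 231 233 238 222  97  63  62  57]
 [ 83 131 224 231 230 230 231 234 236 218  98  66  62  59]
 [ 78 153 230 229 229 231 231 233 234 212  96  64  63  61]
 [ 76 183 230 228 228 230 232 236 231 211 105  70  68  70]
 [ 87 207 230 229 230 233 232 237 225 212 124 102 101 101]
 [113 225 228 229 230 231 232 238
[... 903 characters left out ...]
 85  87  88]
 [ 91 107 154 188 182 174 178 185 190 144  93  85  87  86]
 [ 90 117 201 228 226 226 227 229 234 165  91  88  87  86]
 [ 85 134 226 231 231 232 233 234 238 182  95  90  89  84]
 [ 78 154 230 229 229 231 231 235 235 185  93  89  91  85]
 [ 77 183 230 228 229 231 232 237 230 183  95  86  86  83]
 [ 87 207 230 228 230 231 233 237 225 193 102  88  88  82]
 [113 223 228 229 230 232 232 237 221 208 108  88  89  81]
 [147 228 230 229 230 233 233 235 219 210 107  88  85  82]
 [181 230 228 229 231 231 233 231 218 205 106  88  85  85]
 [205 229 229 229 229 232 235 227 217 191  98  86  86  86]]
[[240.8, 164.3], [254.3, 164.7], [254.6, 177.5], [246.0, 165.3], [251.7, 184.8], [240.6, 196.9]]
```

```bash
cat > lift.py <<'E'
from h import *
from scipy.ndimage import shift
b=np.load('side_base.npz')['color'].astype(float).mean(2)
ims=[vision.get_image('side')['color'] for _ in range(2)];c=np.mean(ims,0).mean(2)
for n,(x0,x1,y0,y1) in {"left edge far":(228,241,170,182),"left edge near hinge":(220,232,186,198)}.items():
    d=np.arange(-3,2,.05);s=[((shift(b,(k,0),order=1)-c)[y0:y1,x0:x1]**2).mean() for k in d]
    print(n,"lift mm ~",round(-d[np.argmin(s)]/.42,2),"ssd",round(min(s),1))
o=telemetry.observe();R0=R.from_rotvec(o['eef_rot']);print('t',o['time_s'],'q7',round(o['q'][6],3),'force in tool',R0.inv().apply(o['contact_force']).round(1))
i=ims[0].astype(int).sum(2)//3;print("platform edge",i[200:216,259:266].mean(1).round().astype(int).tolist())
E
python3 lift.py
python3 -m pendant '[{"dx":0,"dy":0,"dz":0,"rx":0,"ry":0,"rz":0.018,"jaw":1},{"dx":0,"dy":0,"dz":0,"rx":0,"ry":0,"rz":0.03,"jaw":1},{"dx":0,"dy":0,"dz":0,"rx":0,"ry":0,"rz":0.03,"jaw":1}]' | head -1
python3 lift.py
```

```text
left edge far lift mm ~ 0.0 ssd 1.7
left edge near hinge lift mm ~ -0.24 ssd 3.3
t 17.5 q7 -1.696 force in tool [-4.5 -4.3  3.4]
platform edge [222, 223, 223, 223, 224, 225, 225, 216, 193, 180, 172, 167, 175, 188, 189, 189]
time_s: 17.75
left edge far lift mm ~ -0.24 ssd 44.5
left edge near hinge lift mm ~ -0.24 ssd 3.4
t 17.85 q7 -1.874 force in tool [-5.5 -5.8  4.2]
platform edge [222, 222, 223, 224, 225, 226, 222, 198, 184, 174, 160, 156, 167, 187, 190, 189]
```

```bash
cat > lift2.py <<'E'
from h import *
def edge(c,rows,x0,x1):
    out=[]
    for r in rows:
        d=np.diff(cv2.GaussianBlur(c,(1,3),0)[r,x0:x1]);k=int(np.argmax(d));k=min(max(k,2),len(d)-3);w=np.clip(d[k-2:k+3],0,None);out.append(x0+k-2+(w*np.arange(5)).sum()/w.sum()+.5)
    return np.array(out)
b=np.load('side_base.npz')['color'].astype(float).mean(2);c=np.mean([vision.get_image('side')['color'] for _ in range(3)],0).mean(2)
for n,rows,x0,x1 in (("far",range(169,181),226,243),("mid",range(181,189),222,238),("hinge",range(189,197),219,234)):
    e0,e1=edge(b,rows,x0,x1),edge(c,rows,x0,x1);sl=np.polyfit(list(rows),e0,1)[0]
    print(n,"slope",round(sl,2),"lift mm",((e1-e0)/sl/.42).round(1).tolist(),"med",round(float(np.median((e1-e0)/sl/.42)),2))
E
python3 lift2.py
```

```text
far slope -0.46 lift mm [0.8, 1.2, 0.3, 0.0, 0.0, 0.0, -0.0, 0.1, -0.0, 0.1, 0.1, 0.1] med 0.08
mid slope -0.53 lift mm [0.0, -0.1, -0.2, 0.2, 0.1, 0.0, -0.1, -0.0] med -0.0
hinge slope -0.5 lift mm [0.5, 0.1, 0.1, 0.2, 0.2, 0.1, -0.0, -0.0] med 0.09
```

```bash
for i in 1; do python3 -m pendant '[{"dx":0,"dy":0,"dz":0,"rx":0,"ry":0,"rz":0.018,"jaw":1},{"dx":0,"dy":0,"dz":0,"rx":0,"ry":0,"rz":0.02,"jaw":1},{"dx":0,"dy":0,"dz":0,"rx":0,"ry":0,"rz":0.02,"jaw":1}]' | head -1; python3 lift2.py; done
python3 -m pendant '[{"dx":0,"dy":0,"dz":0,"rx":0,"ry":0,"rz":0.018,"jaw":1},{"dx":0,"dy":0,"dz":0,"rx":0,"ry":0,"rz":0.02,"jaw":1},{"dx":0,"dy":0,"dz":0,"rx":0,"ry":0,"rz":0.02,"jaw":1}]' ; python3 lift2.py; python3 lift.py
```

```text
time_s: 18.25
far slope -0.46 lift mm [5.7, 1.7, 0.4, 0.1, -0.0, 0.1, 0.1, 0.1, 0.0, -0.0, 0.0, 0.1] med 0.08
mid slope -0.53 lift mm [-0.0, -0.1, -0.2, 0.1, 0.1, -0.0, -0.2, -0.0] med -0.03
hinge slope -0.5 lift mm [0.4, -0.0, 0.1, 0.2, 0.2, 0.1, 0.0, 0.1] med 0.11
time_s: 18.65
tool_pos: [0.5372, -0.1626, 0.0434]
eef_rot: [-1.62, 2.124, 0.476]
contact_force: [10.1, 6.7, -1.2]
grip_width: 0.0338
finger_force: 63.2
far slope -0.46 lift mm [0.4, 1.0, -0.7, -0.5, 0.1, 0.3, 0.3, 0.3, 0.1, 0.6, 0.7, 0.6] med 0.28
mid slope -0.53 lift mm [0.2, 0.1, 0.2, 0.4, 0.5, 0.2, 0.1, 0.0] med 0.15
hinge slope -0.5 lift mm [0.5, 0.2, -0.0, 0.1, 0.2, 0.1, 0.0, 0.0] med 0.11
left edge far lift mm ~ -0.36 ssd 206.0
left edge near hinge lift mm ~ -0.12 ssd 3.5
t 18.9 q7 -2.111 force in tool [-7.  -7.4  5.9]
platform edge [222, 223, 223, 224, 225, 223, 212, 191, 175, 162, 153, 152, 166, 183, 189, 189]
```

```bash
python3 -m pendant '[{"dx":0,"dy":0,"dz":0,"rx":0,"ry":0,"rz":0.018,"jaw":1},{"dx":0,"dy":0,"dz":0,"rx":0,"ry":0,"rz":0.02,"jaw":1},{"dx":0,"dy":0,"dz":0,"rx":0,"ry":0,"rz":0.02,"jaw":1}]' |head -1; python3 lift2.py
```

```text
time_s: 19.15
far slope -0.46 lift mm [0.5, 2.6, 1.3, 0.9, 0.8, 1.2, 1.2, 1.2, 1.1, 1.3, 1.4, 1.4] med 1.22
mid slope -0.53 lift mm [0.9, 0.7, 0.6, 0.9, 0.8, 0.5, 0.2, 0.4] med 0.67
hinge slope -0.5 lift mm [0.7, 0.2, 0.2, 0.2, 0.3, 0.1, -0.0, 0.0] med 0.21
```

The bar has lifted about 1.5 mm, so the block bears on the bolt head. I'll release the knob and back off along its axis.

```bash
python3 -m pendant '[{"dx":0,"dy":0,"dz":0,"rx":0,"ry":0,"rz":0,"jaw":0},{"dx":0,"dy":0,"dz":0,"rx":0,"ry":0,"rz":0,"jaw":-0.4},{"dx":0,"dy":0,"dz":0,"rx":0,"ry":0,"rz":0,"jaw":-0.4},{"dx":0,"dy":0,"dz":0,"rx":0,"ry":0,"rz":0,"jaw":-0.4},{"dx":0,"dy":0,"dz":0,"rx":0,"ry":0,"rz":0,"jaw":-0.4}]'
python3 -m pendant '[{"dx":0,"dy":0,"dz":-0.15,"rx":0,"ry":0,"rz":0,"jaw":-0.4},{"dx":0,"dy":0,"dz":-0.35,"rx":0,"ry":0,"rz":0,"jaw":-0.4},{"dx":0,"dy":0,"dz":-0.6,"rx":0,"ry":0,"rz":0,"jaw":-0.4},{"dx":0,"dy":0,"dz":-0.85,"rx":0,"ry":0,"rz":0,"jaw":-0.4},{"dx":0,"dy":0,"dz":-1,"rx":0,"ry":0,"rz":0,"jaw":-0.4},{"dx":0,"dy":0,"dz":-1,"rx":0,"ry":0,"rz":0,"jaw":-0.4},{"dx":0,"dy":0,"dz":-1,"rx":0,"ry":0,"rz":0,"jaw":-0.4}]'
python3 lift2.py
python3 - <<'E'
from h import *
T=vision.get_image('top');S=vision.get_image('side')
def brown(i):
    w=i.astype(int);return ((w[...,0]-w[...,2]>45)&(w[...,0]>w[...,1]+18)&(w[...,1]<150)).astype(np.uint8)
m=brown(T['color']);m[:,:235]=0;m[:,335:]=0;m[:160]=0;m[250:]=0
ys,xs=np.nonzero(m);print("top brown cols",xs.min(),xs.max(),"rows",ys.min(),ys.max(),"rect",cv2.minAreaRect(np.c_[xs,ys].astype(np.float32)))
print("pred block top",proj(T,place(J,[[-.009+a*.075,b*.02,.15] for a,b in((1,-1),(-1,-1),(-1,1),(1,1))])).round(1).tolist())
ref=cv2.imread('pics/side0.png');print("cup check top:",[c for c in [0]])
E
```

```text
time_s: 19.72
tool_pos: [0.5345, -0.1647, 0.0431]
eef_rot: [-1.49, 2.241, 0.515]
contact_force: [-0.9, -0.5, -0.2]
grip_width: 0.0594
finger_force: 0.0
time_s: 20.3
tool_pos: [0.5161, -0.242, 0.1718]
eef_rot: [-1.488, 2.241, 0.512]
contact_force: [-0.3, 0.4, -0.2]
grip_width: 0.0597
finger_force: 0.0
far slope -0.46 lift mm [0.7, 0.6, 0.7, 1.1, 1.3, 1.5, 1.3, 1.2, 1.2, 1.3, 1.4, 1.4] med 1.26
mid slope -0.53 lift mm [0.9, 0.7, 0.6, 0.9, 0.8, 0.5, 0.3, 0.3] med 0.65
hinge slope -0.5 lift mm [0.7, 0.3, 0.3, 0.3, 0.1, 0.0, -0.0, 0.1] med 0.19
top brown cols 256 321 rows 182 207 rect ((288.66058349609375, 192.92929077148438), (63.91926193237305, 18.029556274414062), 11.768289566040039)
pred block top [[260.4, 176.6], [322.7, 190.9], [319.3, 207.4], [256.5, 192.9]]
cup check top: [0]
```

```bash
python3 -c "
from cell import hand_in
print(hand_in())"
```

```text
the job is handed in; nothing more can be done
None
```

The job is handed in at about 20 s: the block lies lengthways on the platform under the bolt head and the robot is clear. By camera tracking the bar is lifted about 1.5 mm and held after I let go of the knob; the cup was never touched.

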